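Lock a stacked gingerbread mould with its pin

ROBOT

A 6-joint arm with a two-finger parallel gripper is mounted at the origin on the work surface. World frame = base frame: x ahead of the robot, y to its left, z up, the work surface at z = 0. Lengths are in m, angles in rad, forces in N, time in s.
With the tool pointing down it reaches from about 0.375 to 0.9 m from the base axis. Payload 3.1 kg.
Tool frame: the origin (TCP) lies on the centre line of the jaws, within the pads' length; the fingertips stand robot.finger_overhang ahead of it and the grasp point (between the pads) lies 2 mm behind it (robot.finger_overhang is the distance from the TCP to the fingertips, in m); z points along the fingers, y is the direction in which the jaws open and shut (so a half turn about z gives the same grasp; the last joint's range is limited). The gripper opens to 87 mm and grips with 3 to 60 N. Pads are 19 mm wide; open, the fingers measure 117 mm over their backs; the gripper's body (75 mm by 190 mm) begins 51 mm behind the grasp point.
Start: joints at [0.954, 0.527, 1.433, -0, 1.181, -0.178], TCP at [0.265, 0.566, 0.24] pointing down, gripper open.
Joint ranges: [-3.08, 3.08], [-0.75, 2.2], [0.22, 2.44], [-1.43, 4.57], [0, 2.65], [-2.85, 2.85]. Speed limits (rad/s): [2.79, 2.79, 3.14, 3.14, 3.14, 3.14].

INTERFACE

Orientations are given as a unit quaternion [x, y, z, w].
In Python, from rig import robot gives the robot as it stands. The module is installed in compiled form; this text tells all that it offers.
- The arm moves only by the tool step_arm, never from a script. Its arguments are lists of equal length, an entry for each row: "slide": the shift along the tool's x, y, z in mm, a list of three; "twist": the turn about the tool's z in degrees. A call has 1 to 20 rows; each row shifts and turns the commanded pose from where the row before left it, along the tool's axes as they then stand; what a row does not reach is not made up. A row lasts 1/12 s, in which the tool goes at most 41.7 mm and 7.16 degrees, less where a joint would pass 70% of its speed; a pose out of reach is approached as far as the arm can. A call is refused whole if a number of a shift passes 41.7 or a number of a turn 7.16, either way. A call with a gripper value outside its range is refused whole. "jaw" is the finger opening in mm, from 0 to 87, set as the call begins (left out, the last holds). The fingers move at their own pace and stop on an object; "force" is the grip in N (left out, the last holds). Time passes only in rows, so rows that do not move let the fingers close. It gives the time, the measured TCP pose, the force and the opening at its end, in the units of the state.
- robot.get_obs(): the state, without advancing time (a new reading comes with each control period).
- robot.camera(name): name is "scene" or "top" or "wrist"; returns a dict with "color" (480x640x3 uint8, blue, green, red), "depth" (480x640 float32, m along the optical axis (not along the pixel's ray), 0 where there is no reading), "camera_matrix" (3x3 intrinsics, pixels), "k1" (the pictures are not rectified: a ray, as slopes to the right and down, at radius r is drawn at 1 + k1 r^2 times it, then the intrinsics apply), "origin" and "orientation" of the camera in the world. Camera axes: x right, y down, z forward; pixel columns grow to the right and rows downward; lengths in m; the calibration is good to about 2 mm. A picture is of the moment at which its call begins.
- robot.hand_in(): hands the job in, once; it reports no verdict.
The state is a dict: "time": time; "q": joint angles; "joint_velocities": joint speeds; "joint_torque": joint torques, N m; "position": TCP position; "tool_rot": TCP orientation; "ft_force": force on the tool from outside, world axes, zero at the start; "moment": the same for the moment, N m; "grip_width": finger opening in m.
Only numpy, scipy, OpenCV 4.12 (cv2) and the standard library are available. Lean on these libraries where they do the work, as an engineer would, in place of code of your own. Each camera call takes 0.05 s, during which the arm holds its last target.

TASK

Line up the holes of the two loose mould plates that lie stacked in the steel base, take the yellow-headed locking pin from its white rest and push it down through both plates and into the hidden floating catch below, fully home with its collar on the upper plate, then let go. Feel for the catch gently, never forcing pin or plates, and leave the other things on the counter alone.

Things in the scene. Friction and masses are not known exactly. Their poses are not given: they have to be found in the camera images.
- base_slot (a point): Middle of the slot in the floor of the fixed steel mould base, on the floor's top face, 34 mm above the counter. The base is a trough 114 mm (x) by 300 mm (y), its long rails 92 mm apart inside, 49 mm high. At yaw 0 its x points away from the robot, its y to the robot's left. The slot is 18 mm (x) by 40 mm (y), the floor 6 mm thick.
- rail_mark (a point): Red mark on top of the base's near rail, level with the slot's middle, 51.5 mm towards -x from it, 49 mm up.
- catch_area (a point): Point fixed in the base, 7 mm under the slot's middle, at the level of the top of the hidden catch: a 14 mm plate with a through opening 18 mm (x) by 14 mm (y). The catch may sit up to 9 mm either way along the base's y from here; this is not reported or seen. Feel for it: move the nose along y on it in 2 mm steps (plates ride along, rubbing some 4 N), press lightly at each until it drops. About 8 N sideways shifts it; over 35 N spoils it.
- lower_hole (a point): Centre of the 15 mm round hole of the loose light-grey plastic lower plate, on its top face. Plate 90 mm (x) by 206 mm (y: 115 mm to the -y side of the hole, 91 mm to +y), 10 mm thick, 0.25 kg. It slides along the base's y on the base floor, 1 mm play to each rail; the upper plate hides its hole. Axes as the base.
- lower_knob (a point): Half-way up the blue upright knob of the lower plate: a cylinder 16 mm across and 50 mm tall on the plate's top face, 100 mm on the -y side of the lower plate's hole. This point is 25 mm above the plate's top, 69 mm above the counter.
- upper_hole (a point): Centre of the 15 mm round hole of the loose brown wooden upper plate (carved rosette), on its top face, 54 mm above the counter. Plate 90 mm (x) by 138 mm (y: 48 mm to -y of the hole, 90 mm to +y), 10 mm thick, 0.15 kg, on the lower plate between the same rails. Moving the lower plate carries it along; moving it leaves the lower nearly still. Axes as the base.
- upper_knob (a point): Half-way up the red upright knob of the upper plate: a cylinder 16 mm across and 50 mm tall on the plate's top face, 75 mm on the +y side of the upper plate's hole. This point is 25 mm above the plate's top, 79 mm above the counter.
- pin_grip (a point): Centre of the yellow grip block of the locking pin, 22 by 22 mm, 36 mm tall, sides along its x and y; z points up. At the start the pin hangs by its collar, nose down, in the white rest (fixed block 70 by 70 mm, 50 mm high, 17 mm hole) to the left or right of the base, this point 78 mm above the counter. The pin weighs 0.12 kg.
- pin_collar (a point): Centre of the underside of the pin's steel collar (24 mm across, 10 mm tall), 28 mm below the centre of the grip block; the collar rests on the upper plate when the pin is home.
- pin_nose (a point): Lower end of the pin's round steel shank, which is 12 mm across and 44 mm long below the collar, its nose chamfered 2 mm high down to 10 mm across; 72 mm below the centre of the grip block. Home, it is 10 mm above the counter.
- jar_mid (a point): Bystander: closed terracotta-coloured spice jar, 64 mm across, 105 mm tall, on the side of the base where the pin's rest is not; this point is 50 mm up.
- cutter_mid (a point): Bystander: steel ring cutter 68 mm across, 30 mm tall, lying on the counter; this point is 15 mm up.

How it is judged:
By the outcome, as a careful person would: the job done as asked, in the order asked, and still so for the second after the job is handed in, with the robot touching nothing.
It also fails if it takes over 72 s, if anything falls off the work surface, if the arm or the gripper's body presses on something with over 40 N, if the wrist force passes 120 N, or if a joint passes its speed limit or range.

## Working session

There is one attempt and no reset: what is moved stays moved. The work goes in short steps, Python scripts to look and compute and a tool call to move; the robot and the scene stay as the last step left them, time stands still between calls to the robot, and variables do not carry over. Pictures are saved under pics/ and viewed, and the job is handed in when it is done.

Besides the shell and the picture viewer there is one more tool, called in YAML: its name, and indented under it one key for each argument. step_arm: Moves the arm, as the interface text tells. Its arguments: {"type":"object","properties":{"slide":{"type":"array","items":{"type":"array","items":{"type":"number"}}},"twist":{"type":"array","items":{"type":"number"}},"jaw":{"type":"number"},"force":{"type":"number"}},"required":["slide","twist"]}

```bash
mkdir -p pics; cat > h.py <<'E'
import numpy as np, cv2
from scipy.spatial.transform import Rotation as R
from rig import robot
def shot(n,f):
    c=robot.camera(n); cv2.imwrite('pics/'+f,c['color']); np.savez('pics/'+f[:-4]+'.npz',**c); return c
def ray(c,u,v):
    K=c['camera_matrix']; d=np.array([(u-K[0,2])/K[0,0],(v-K[1,2])/K[1,1]]); s=d.copy()
    for _ in range(20): s=d/(1+float(c['k1'])*(s@s))
    q=R.from_quat(c['orientation']) if np.size(c['orientation'])==4 else R.from_matrix(c['orientation'])
    return np.array(c['origin']),q.apply([s[0],s[1],1.0])
def onz(c,u,v,z):
    o,d=ray(c,u,v); return o+d*(z-o[2])/d[2]
def dep(c,u,v):
    o,d=ray(c,u,v); return o+d*float(c['depth'][int(v),int(u)])
E
python3 - <<'E'
from h import *
print(robot.get_obs(), robot.finger_overhang)
for n in("scene","top","wrist"):
    c=shot(n,n+'0.png'); print(n,c['origin'],c['orientation'],c['camera_matrix'],c['k1'])
E
```

```text
{'time': 0.0, 'q': array([ 9.53476139e-01,  5.28486427e-01,  1.43391104e+00, -4.94712393e-06,
        1.18140029e+00, -1.78512938e-01]), 'joint_velocities': array([-0.00045156, -0.0005874 ,  0.00085422,  0.00012148,  0.00129443,
       -0.0008236 ]), 'joint_torque': array([ 3.98034877e-05, -4.40052259e+01, -1.76591152e+01,  6.33121398e-02,
        5.80669334e-02, -1.50777123e-04]), 'position': array([0.26510514, 0.56521189, 0.23855638]), 'tool_rot': array([ 2.17646532e-01,  9.76027034e-01, -1.01729602e-03, -4.25128512e-04]), 'ft_force': array([-0.10379378, -0.11286346,  0.98876171]), 'moment': array([-0.01970451,  0.01037954,  0.00432504]), 'grip_width': 0.08694387871564604} 0.017
scene [1.14055932 0.34411474 0.61027608] [ 0.46910536  0.74741222 -0.39930469 -0.24873862] [[504.57119344   0.         313.11997859]
 [  0.         504.57119344 247.14865613]
 [  0.           0.           1.        ]] -0.08084374047260658
top [0.35778273 0.01768115 0.95533688] [ 0.71346245 -0.6986916   0.04700474 -0.0243298 ] [[465.94089293   0.         319.85819424]
 [  0.         465.94089293 247.49053591]
 [  0.           0.           1.        ]] -0.026709591558906103
wrist [0.19633431 0.5969013  0.38435986] [0.835998   0.53050292 0.07522858 0.11838349] [[405.83474173   0.         316.92087637]
 [  0.         405.83474173 235.8967706 ]
 [  0.           0.           1.        ]] -0.0638131800660842
```

View pics/scene0.png

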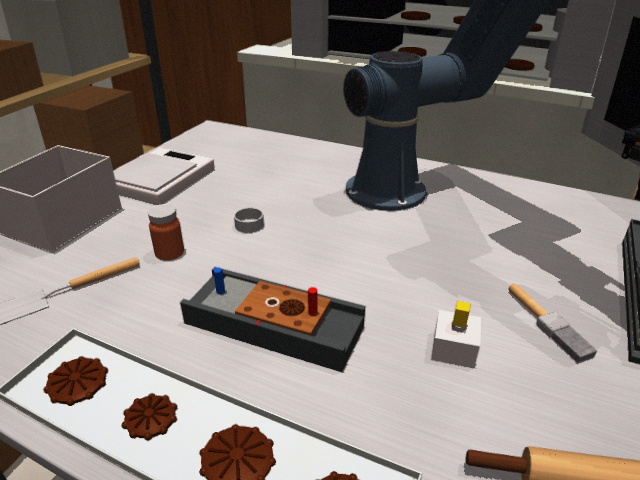

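View pics/top0.png

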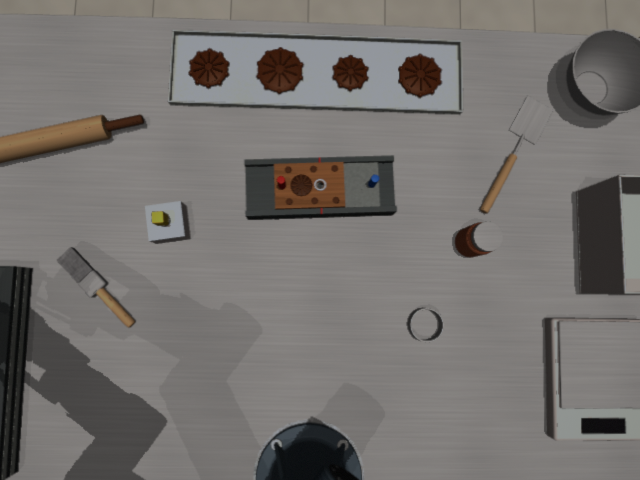

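View pics/wrist0.png

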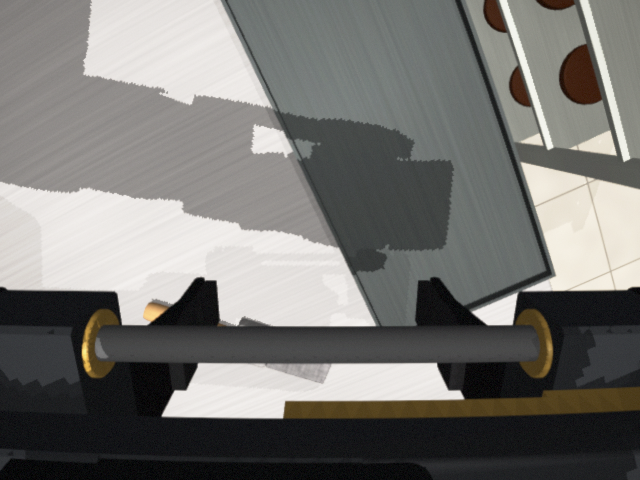

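```bash
python3 - <<'E'
from h import *
im=cv2.imread('pics/top0.png'); cv2.imwrite('pics/z1.png',cv2.resize(im[140:250,140:400],None,fx=3,fy=3,interpolation=cv2.INTER_CUBIC))
im=cv2.imread('pics/scene0.png'); cv2.imwrite('pics/z2.png',cv2.resize(im[250:380,170:500],None,fx=2.4,fy=2.4,interpolation=cv2.INTER_CUBIC))
E
```

```text
(no output)
```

View pics/z1.png

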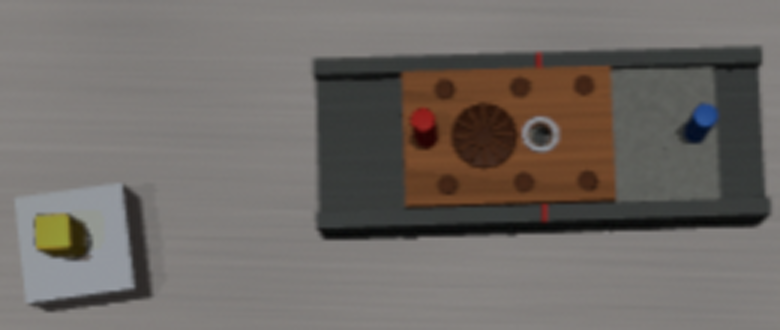

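View pics/z2.png

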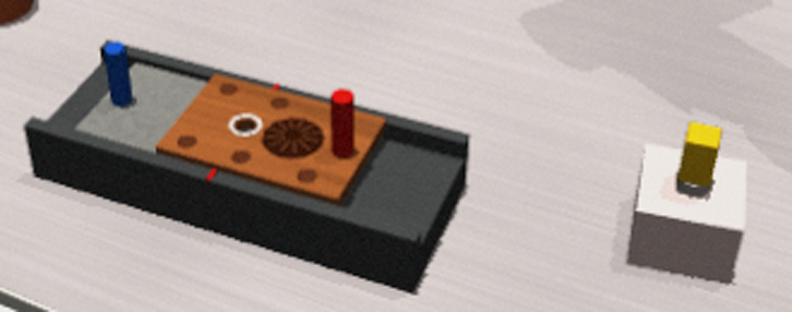

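```bash
cat >> h.py <<'E'
def load(f): return dict(np.load('pics/'+f))
def blobs(im,name,lo=4):
    h=cv2.cvtColor(im,cv2.COLOR_BGR2HSV); H,S,V=[h[...,i].astype(int) for i in range(3)]
    m={'red':((H<5)|(H>172))&(S>190)&(V>70),'blue':(H>100)&(H<125)&(S>150)&(V>60),'yellow':(H>22)&(H<34)&(S>150)&(V>60)}[name]
    n,l,s,c=cv2.connectedComponentsWithStats(m.astype(np.uint8))
    return [(c[i].round(2),s[i][:5],l==i) for i in range(1,n) if s[i][4]>=lo]
E
python3 - <<'E'
from h import *
for n in('top','scene'):
    c=load(n+'0.npz')
    for k in('red','blue','yellow'):
        for b in blobs(c['color'],k): print(n,k,b[0],b[1], 'mean z',np.round(dep(c,*b[0]),4))
    h=cv2.cvtColor(c['color'],cv2.COLOR_BGR2HSV)
    if n=='top':
        for v in range(176,194): print(v,[tuple(int(x) for x in h[v,u]) [1:] for u in range(312,330)])
E
```

```text
top red [280.6 179.6] [277 176   8   8  50] mean z [0.5701 0.0668 0.1019]
top blue [374.67 178.35] [371 175   8   8  49] mean z [ 0.5797 -0.1107  0.0932]
top yellow [157.9  217.42] [152 212  12  12 125] mean z [0.4949 0.2932 0.092 ]
176 [(161, 114), (161, 114), (159, 114), (161, 114), (160, 115), (161, 114), (157, 115), (161, 114), (159, 114), (159, 114), (159, 114), (161, 114), (159, 114), (159, 114), (159, 114), (161, 114), (159, 114), (159, 114)]
177 [(159, 114), (161, 114), (161, 114), (159, 114), (159, 114), (161, 114), (161, 114), (160, 113), (159, 112), (158, 113), (158, 113), (159, 112), (159, 112), (159, 112), (159, 112), (159, 112), (162, 112), (159, 112)]
178 [(161, 108), (159, 109), (161, 109), (161, 108), (154, 109), (146, 108), (117, 111), (108, 113), (108, 113), (118, 112), (132, 110), (151, 108), (161, 108), (158, 108), (160, 107), (161, 108), (161, 108), (161, 108)]
179 [(160, 107), (161, 108), (161, 109), (152, 109), (115, 111), (52, 113), (8, 129), (7, 142), (5, 142), (10, 131), (36, 126), (83, 117), (141, 110), (157, 109), (159, 109), (159, 109), (159, 111), (160,
[... 2592 characters left out ...]
2, 118), (161, 119), (160, 118), (161, 119), (160, 118), (162, 118), (159, 117)]
193 [(163, 116), (162, 115), (160, 115), (160, 115), (160, 115), (162, 115), (159, 114), (160, 113), (160, 113), (160, 113), (160, 113), (159, 112), (161, 111), (159, 111), (161, 111), (160, 110), (162, 110), (162, 110)]
scene red [312.31 300.65] [308 288   9  28 218] mean z [0.5768 0.0678 0.0847]
scene red [257.82 322.  ] [256 320   4   5  11] mean z [ 0.6275 -0.0068  0.0505]
scene blue [218.62 280.12] [214 268  10  26 204] mean z [ 0.589  -0.1072  0.0764]
scene yellow [461.52 311.54] [454 301  16  26 235] mean z [0.5078 0.2929 0.0914]
scene yellow [454. 324.] [453 323   3   3   5] mean z [0.5084 0.2857 0.0631]
```

```bash
python3 - <<'E'
from h import *
c=load('top0.npz'); im=c['color']; h=cv2.cvtColor(im,cv2.COLOR_BGR2HSV); V=h[...,2].astype(int)
def cen(k,i,z,thr):
    b=blobs(im,k)[i]; m=b[2]&(V>thr); ys,xs=np.nonzero(m); p=(xs.mean(),ys.mean()); print(k,p,len(xs),[np.percentile(V[b[2]],q) for q in(10,50,90)],onz(c,*p,z).round(4)); 
cen('red',0,.104,130);cen('blue',0,.094,110);cen('yellow',0,.096,170)
m=(h[...,1]<45)&(V>95); m[:176]=0;m[192:]=0;m[:,:310]=0;m[:,330:]=0
p=cv2.minEnclosingCircle(np.argwhere(m)[:,::-1].astype(np.float32)); print(p,onz(c,*p[0],.054))
# red marks loose
H=h[...,0].astype(int);S=h[...,1].astype(int)
r=((H<8)|(H>170))&(S>110);
for (a,b) in((155,166),(204,217)):
    q=np.argwhere(r[a:b,305:335])+[a,305]; print(q.tolist()); pc=q.mean(0)[::-1]; print(pc,onz(c,*pc,.049))
s=load('scene0.npz'); b=blobs(s['color'],'red')[1]; print(onz(s,*b[0],.049))
# base quad corners
for u,v in[(245.5,160),(393,157),(247,215),(395,211.5)]: print(onz(c,u,v,.049))
E
```

```text
red (np.float64(280.38235294117646), np.float64(179.26470588235293)) 34 [np.float64(102.9), np.float64(137.5), np.float64(143.0)] [0.5703 0.0671 0.104 ]
blue (np.float64(374.7560975609756), np.float64(178.0)) 41 [np.float64(96.60000000000001), np.float64(133.0), np.float64(142.2)] [ 0.5801 -0.1108  0.094 ]
yellow (np.float64(nan), np.float64(nan)) 0 [np.float64(87.6), np.float64(146.0), np.float64(148.0)] [nan nan nan]
((319.5, 184.5), 6.041623115539551) [ 0.57427954 -0.00727567  0.054     ]
[[158, 319], [158, 320], [159, 318], [159, 319], [159, 320], [160, 318], [160, 319], [160, 320], [161, 318], [161, 319], [161, 320], [162, 319], [162, 320]]
[319.15384615 160.        ] [ 0.62533569 -0.00575862  0.049     ]
[[208, 320], [208, 321], [208, 322], [209, 320], [209, 321], [209, 322], [210, 320], [210, 321], [210, 322], [211, 320], [211, 321], [211, 322], [212, 320], [212, 321], [212, 322], [213, 320], [213, 321], [213, 322], [214, 321]]
[321.         210.68421053] [ 0.52290423 -0.01139141  0.049     ]
[ 0.62613686 -0.00768444  0.049     ]
[0.62121374 0.14057494 0.049     ]
[ 0.63594554 -0.1540389   0.049     ]
[0.51070793 0.13362759 0.049     ]
[ 0.5250252  -0.15828348  0.049     ]<stdin>:4: RuntimeWarning: Mean of empty slice.
  ret = ret.dtype.type(ret / rcount)
```

```bash
cat >> h.py <<'E'
def tool():
    o=robot.get_obs(); return np.array(o['position']),R.from_quat(o['tool_rot']),o
def goto(target,yaw=None):
    """print needed shift in tool axes (mm) and twist(deg) so tool y is along world heading yaw (deg) mod 180"""
    p,r,o=tool(); d=r.inv().apply(np.array(target)-p)*1000
    y=r.apply([0,1,0]); cur=np.degrees(np.arctan2(y[1],y[0]))
    s='pos %s ytool heading %.2f shift(tool,mm) %s'%(p.round(4),cur,d.round(1))
    if yaw is not None:
        t=-((yaw-cur+90)%180-90); s+=' twist %.2f'%t
    print(s,'F',np.round(o['ft_force'],1),'w',round(o['grip_width'],4),'t',round(o['time'],2),'q6',round(o['q'][5],2))
E
python3 - <<'E'
from h import *
c=load('wrist0.npz');p,r,o=tool()
print('cam in tool',r.inv().apply(c['origin']-p), 'axis',r.inv().apply(R.from_quat(c['orientation']).apply([0,0,1])),'right',r.inv().apply(R.from_quat(c['orientation']).apply([1,0,0])))
print(r.as_matrix().round(3))
goto([.574,-.01,.24],93)
E
```

```text
cam in tool [ 0.07576178 -0.00094306 -0.14554239] axis [-0.27803119  0.0014145   0.960571  ] right [-0.00107724  0.99999783 -0.00178435]
[[-0.905  0.425 -0.001]
 [ 0.425  0.905 -0.001]
 [ 0.    -0.002 -1.   ]]
pos [0.2652 0.5654 0.2388] ytool heading 64.86 shift(tool,mm) [-524.  -389.7   -0.7] twist -28.14 F [-0.2 -0.6 -0.2] w 0.0868 t 0.15 q6 -0.18
```

step_arm:
  slide:
    - [-32.7, -24.4, 0]
    - [-32.7, -24.4, 0]
    - [-32.7, -24.4, 0]
    - [-32.7, -24.4, 0]
    - [-32.7, -24.4, 0]
    - [-32.7, -24.4, 0]
    - [-32.7, -24.4, 0]
    - [-32.7, -24.4, 0]
    - [-32.7, -24.4, 0]
    - [-32.7, -24.4, 0]
    - [-32.7, -24.4, 0]
    - [-32.7, -24.4, 0]
    - [-32.7, -24.4, 0]
    - [-32.7, -24.4, 0]
    - [-32.7, -24.4, 0]
    - [-32.7, -24.4, 0]
    - [0, 0, 0]
    - [0, 0, 0]
    - [0, 0, 0]
    - [0, 0, 0]
  twist: [0, 0, 0, 0, 0, 0, 0, 0, 0, 0, 0, 0, 0, 0, 0, 0, -7, -7, -7, -7]
  jaw: 40

```text
time: 1.82
position: [0.5731, -0.0105, 0.239]
tool_rot: [-0.027, 1.0, 0.0, -0.001]
ft_force: [0.2, -0.8, -0.4]
grip_width: 0.0402
```

```bash
python3 - <<'E'
from h import *
goto([.574,-.01,.24],93)
c=shot('wrist','w1.png')
goto([.574,-.01,.24],93)
E
```

```text
pos [ 0.5731 -0.0105  0.239 ] ytool heading 93.14 shift(tool,mm) [-1.   0.4 -1. ] twist 0.14 F [ 0.2 -0.8 -0.4] w 0.0402 t 1.82 q6 -1.84
pos [ 0.5731 -0.0103  0.2391] ytool heading 93.40 shift(tool,mm) [-0.9  0.2 -0.9] twist 0.40 F [ 0.4 -0.2  0.1] w 0.0399 t 1.87 q6 -1.84
```

View pics/w1.png

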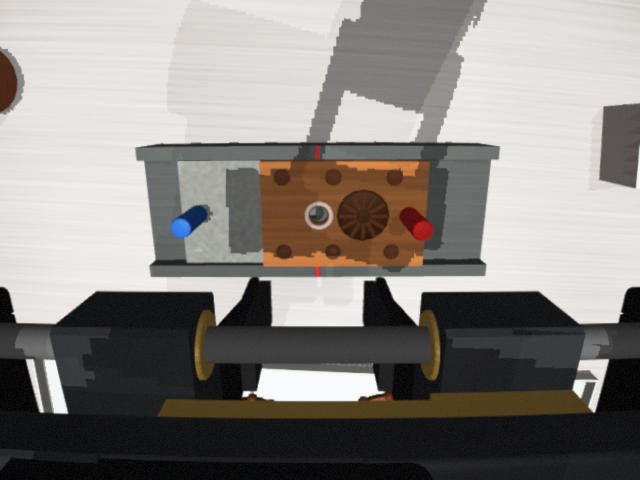

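```bash
cat >> h.py <<'E'
def topc(im,k,vt,minA=30):
    """centre of the bright top face of a knob (largest blob, V>vt): min enclosing circle"""
    b=max(blobs(im,k),key=lambda b:b[1][4]); V=cv2.cvtColor(im,cv2.COLOR_BGR2HSV)[...,2]
    m=(b[2]&(V>vt)).astype(np.uint8); n,l,s,c=cv2.connectedComponentsWithStats(m); i=1+np.argmax(s[1:,4])
    e=cv2.fitEllipse(max(cv2.findContours((l==i).astype(np.uint8),0,cv2.CHAIN_APPROX_NONE)[0],key=len))
    return c[i],e,s[i]
E
python3 - <<'E'
from h import *
c=load('w1.npz'); im=c['color']; hsv=cv2.cvtColor(im,cv2.COLOR_BGR2HSV)
cv2.imwrite('pics/z3.png',cv2.resize(im[135:285,130:330],None,fx=4,fy=4,interpolation=cv2.INTER_CUBIC))
for k in('red','blue'):
    for b in blobs(im,k): print(k,b[0],b[1],[np.percentile(hsv[...,2][b[2]],q) for q in(5,25,50,75,95)])
for k,z in(('red',.104),('blue',.094)):
    for vt in(160,190,210):
        try:
            t=topc(im,k,vt); print(k,vt,t, onz(c,*t[0],z).round(4))
        except Exception as e: print(e)
H,S,V=[hsv[...,i].astype(int) for i in range(3)]
r=((H<8)|(H>170))&(S>150)
for a,b in((140,162),(262,280)):
    q=np.argwhere(r[a:b,305:332])+[a,305]; pc=q.mean(0)[::-1]; print(len(q),pc,onz(c,*pc,.049))
E
```

```text
red [317.03 152.08] [316 146   3  13  38] [np.float64(157.85), np.float64(160.0), np.float64(169.0), np.float64(172.0), np.float64(173.0)]
red [416.22 223.81] [400 207  33  34 658] [np.float64(80.0), np.float64(85.0), np.float64(97.5), np.float64(163.0), np.float64(169.14999999999998)]
red [317.27 271.46] [316 267   4   9  26] [np.float64(196.0), np.float64(211.5), np.float64(238.0), np.float64(239.0), np.float64(240.0)]
blue [188.19 221.39] [171 206  36  32 667] [np.float64(76.0), np.float64(78.0), np.float64(85.0), np.float64(231.0), np.float64(238.0)]
red 160 (array([422.54385965, 229.98684211]), ((422.5860290527344, 230.08233642578125), (15.955488204956055, 16.727252960205078), 69.21292877197266), array([414, 222,  18,  18, 228], dtype=int32)) [0.5698 0.0651 0.104 ]
attempt to get argmax of an empty sequence
attempt to get argmax of an empty sequence
blue 160 (array([180.38305085, 227.66779661]), ((180.39295959472656, 227.66905212402344), (17.57317543029785, 19.519880294799805), 128.86184692382812), array([171, 218,  20,  20, 295], dtype=int32)) [ 0.5801 -0.1126  0.094 ]
blue 190 (array([180.29411765, 227.6875    ]), ((180.2884979248047, 227.683349609375), (17.029151916503906, 18.474321365356445), 125.43445587158203), array([171, 219,  19,  18, 272], dtype=int32)) [ 0.5802 -0.1127  0.094 ]
blue 210 (array([180.33333333, 227.77254902]), ((180.34048461914062, 227.77000427246094), (16.219453811645508, 18.123924255371094), 130.5294647216797), array([172, 219,  18,  18, 255], dtype=int32)) [ 0.5802 -0.1127  0.094 ]
47 [316.91489362 151.93617021] [ 0.52302191 -0.01353467  0.049     ]
41 [317.46341463 270.87804878] [ 0.62625879 -0.00749447  0.049     ]
```

View pics/z3.png

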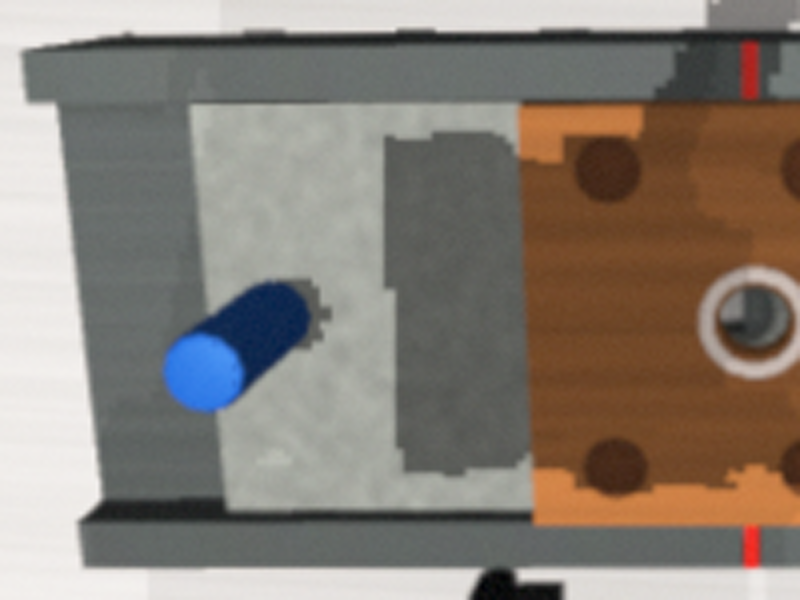

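```bash
python3 - <<'E'
from h import *
goto([.570,.066,.086],93.2)
E
```

```text
pos [ 0.5731 -0.0103  0.2391] ytool heading 93.40 shift(tool,mm) [ -1.6  76.3 153.1] twist 0.20 F [ 0.4 -0.2  0.1] w 0.0399 t 1.87 q6 -1.84
```

step_arm:
  slide:
    - [-0.8, 38, 0]
    - [-0.8, 38, 0]
    - [0, 0, 35]
    - [0, 0, 35]
    - [0, 0, 35]
    - [0, 0, 25]
    - [0, 0, 15]
    - [0, 0, 8]
    - [0, 0, 0]
    - [0, 0, 0]
  twist: [0, 0, 0, 0, 0, 0, 0, 0, 0, 0]

```text
time: 2.7
position: [0.5713, 0.0661, 0.0867]
tool_rot: [-0.024, 1.0, -0.0, 0.0]
ft_force: [0.3, 0.3, 0.8]
grip_width: 0.0402
```

step_arm:
  slide:
    - [0, 0, 0]
    - [0, 0, 0]
    - [0, 0, 0]
    - [0, 0, 0]
    - [0, 0, 0]
    - [0, 0, 0]
  twist: [0, 0, 0, 0, 0, 0]
  jaw: 12
  force: 8

```text
time: 3.2
position: [0.5714, 0.066, 0.0872]
tool_rot: [-0.025, 1.0, -0.0, 0.001]
ft_force: [-0.4, -0.1, 3.3]
grip_width: 0.0156
```

```bash
python3 - <<'E'
from h import *
goto([.5702,.0622,.086],93.2)
c=shot('wrist','w2.png')
E
```

```text
pos [0.5714 0.066  0.0872] ytool heading 92.86 shift(tool,mm) [ 1.4 -3.7  1.2] twist -0.34 F [-0.4 -0.1  3.3] w 0.0156 t 3.2 q6 -1.7
```

View pics/w2.png

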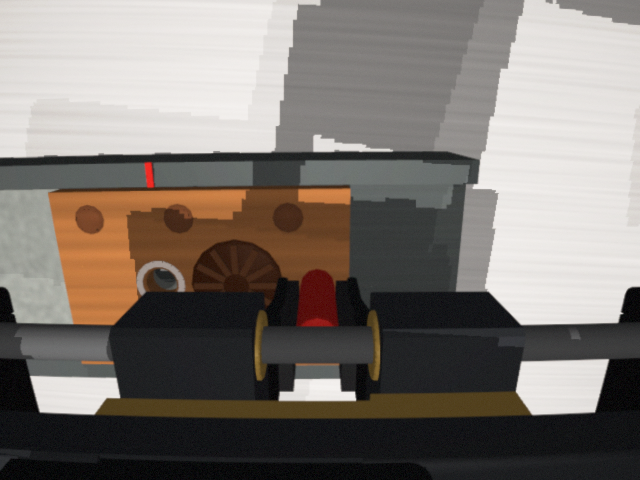

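step_arm:
  slide:
    - [0, -1, 0]
    - [0, -1, 0]
    - [0, -1, 0]
    - [0, 0, 0]
    - [0, 0, 0]
    - [0, 0, 0]
  twist: [0, 0, 0, 0, 0, 0]

```text
time: 3.75
position: [0.5716, 0.064, 0.0872]
tool_rot: [-0.025, 1.0, 0.001, 0.001]
ft_force: [-0.9, 4.2, 4.8]
grip_width: 0.0154
```

step_arm:
  slide:
    - [0, 0, 0]
    - [0, 0, 0]
    - [0, 0, 0]
    - [0, 0, -30]
    - [0, 0, -40]
    - [0, 0, -40]
    - [0, 0, -40]
    - [0, -36, 0]
    - [0, -36, 0]
    - [0, 0, 0]
    - [0, 0, 0]
  twist: [0, 0, 0, 0, 0, 0, 0, 0, 0, 0, 0]
  jaw: 40

```text
time: 4.67
position: [0.5747, -0.0107, 0.2364]
tool_rot: [-0.023, 1.0, -0.0, -0.0]
ft_force: [0.3, 0.3, -0.3]
grip_width: 0.04
```

```bash
cat > meas.py <<'E'
from h import *
import sys
def meas(c):
    im=c['color']; hsv=cv2.cvtColor(im,cv2.COLOR_BGR2HSV); H,S,V=[hsv[...,i].astype(int) for i in range(3)]
    r=onz(c,*topc(im,'red',130)[0],.104); b=onz(c,*topc(im,'blue',150)[0],.094)
    rb=sorted(blobs(im,'red',10),key=lambda b:b[1][4])[:-1]; print([x[0].tolist() for x in rb])
    M=[onz(c,*x[0],.049) for x in rb if x[1][2]<6]
    m=(M[0]+M[1])/2; d=M[1]-M[0]; ya=np.arctan2(d[1],d[0]); print('slot',m.round(4),'yaw',np.degrees(ya),'len',np.hypot(*d[:2]))
    k=r-b; y=np.array([-np.sin(ya),np.cos(ya),0]); print('red',r.round(4),'blue',b.round(4),'sep',k@y, 'knob yaw',np.degrees(np.arctan2(-k[0],k[1])))
    y=np.array([-np.sin(.056),np.cos(.056),0])
    uh=r-75e-3*y; lh=b+.1*y; print('upper',uh.round(4),'lower',lh.round(4),'rel slot y',(uh-m)@y,(lh-m)@y)
E
python3 - <<'E'
from meas import *
goto([.574,-.01,.24],93.2)
meas(load('w1.npz')); c=shot('wrist','w3.png'); meas(c)
E
```

```text
pos [ 0.5747 -0.0107  0.2364] ytool heading 92.65 shift(tool,mm) [ 0.7  0.7 -3.6] twist -0.55 F [ 0.3  0.3 -0.3] w 0.04 t 4.67 q6 -1.83
[[317.27, 271.46], [317.03, 152.08]]
slot [ 0.575  -0.0105  0.049 ] yaw -176.79866656728092 len 0.10384656805566812
red [0.5701 0.0651 0.104 ] blue [ 0.5801 -0.1126  0.094 ] sep -0.1779578518557918 knob yaw 3.227114314608837
upper [ 0.5743 -0.0098  0.104 ] lower [ 0.5745 -0.0128  0.094 ] rel slot y 0.0007653185870072046 -0.0021925419565141783
[[318.27, 270.38], [317.11, 149.92]]
slot [ 0.5748 -0.0105  0.049 ] yaw -176.84041914089178 len 0.1037576080262698
red [0.5703 0.0633 0.104 ] blue [ 0.58   -0.1126  0.094 ] sep -0.1761395414097234 knob yaw 3.161628267380268
upper [ 0.5745 -0.0116  0.104 ] lower [ 0.5744 -0.0128  0.094 ] rel slot y -0.0010735113534130448 -0.0022129937762923185
```

View pics/w3.png

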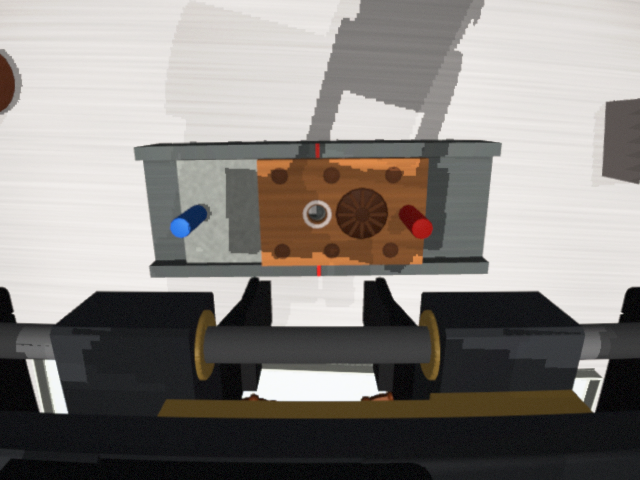

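step_arm:
  slide:
    - [0, 37, 0]
    - [0, 37, 0]
    - [0, 0, 40]
    - [0, 0, 40]
    - [0, 0, 30]
    - [0, 0, 25]
    - [0, 0, 15]
    - [0, 0, 0]
    - [0, 0, 0]
  twist: [0, 0, 0, 0, 0, 0, 0, 0, 0]

```text
time: 5.47
position: [0.57, 0.0661, 0.0854]
tool_rot: [-0.026, 1.0, 0.0, -0.002]
ft_force: [-0.5, -0.1, 0.7]
grip_width: 0.0398
```

step_arm:
  slide:
    - [0, 0, 0]
    - [0, 0, 0]
    - [0, 0, 0]
    - [0, 0, 0]
    - [0, 0, 0]
  twist: [0, 0, 0, 0, 0]
  jaw: 12

```text
time: 5.88
position: [0.5717, 0.0648, 0.0875]
tool_rot: [-0.025, 1.0, -0.0, 0.001]
ft_force: [-0.0, -1.9, 1.4]
grip_width: 0.0163
```

```bash
python3 - <<'E'
from h import *
goto([.5702,.0622,.086],93.2)
E
```

```text
pos [0.5717 0.0648 0.0875] ytool heading 92.87 shift(tool,mm) [ 1.6 -2.5  1.5] twist -0.33 F [-0.  -1.9  1.4] w 0.0163 t 5.88 q6 -1.7
```

step_arm:
  slide:
    - [0, -1.5, 0]
    - [0, -1.5, 0]
    - [0, -1.2, 0]
    - [0, 0, 0]
    - [0, 0, 0]
    - [0, 0, 0]
  twist: [0, 0, 0, 0, 0, 0]

```text
time: 6.38
position: [0.5718, 0.0615, 0.0875]
tool_rot: [-0.025, 1.0, 0.001, 0.001]
ft_force: [-0.6, 3.1, 5.5]
grip_width: 0.0154
```

step_arm:
  slide:
    - [0, 0, 0]
    - [0, 0, 0]
    - [0, 0, 0]
    - [0, 0, -30]
    - [0, 0, -40]
    - [0, 0, -40]
    - [0, 0, -40]
    - [0, -36, 0]
    - [0, -36, 0]
    - [0, 0, 0]
    - [0, 0, 0]
  twist: [0, 0, 0, 0, 0, 0, 0, 0, 0, 0, 0]
  jaw: 40

```text
time: 7.3
position: [0.5748, -0.013, 0.2364]
tool_rot: [-0.023, 1.0, -0.0, -0.0]
ft_force: [-0.6, 0.3, 0.5]
grip_width: 0.0398
```

```bash
python3 - <<'E'
from meas import *
goto([.574,-.01,.24],93.2)
c=shot('wrist','w4.png'); meas(c)
cv2.imwrite('pics/z4.png',cv2.resize(c['color'][190:240,290:345],None,fx=10,fy=10,interpolation=cv2.INTER_CUBIC))
E
```

```text
pos [ 0.5748 -0.013   0.2364] ytool heading 92.65 shift(tool,mm) [ 0.6  3.  -3.6] twist -0.55 F [-0.6  0.3  0.5] w 0.0398 t 7.3 q6 -1.83
[[319.58, 150.0], [321.0, 270.0]]
slot [ 0.5746 -0.0106  0.049 ] yaw 3.382141598735054 len 0.10335490819828938
red [0.5704 0.0608 0.104 ] blue [ 0.5801 -0.1127  0.094 ] sep 0.17372985035716557 knob yaw 3.1991484750650176
upper [ 0.5746 -0.0141  0.104 ] lower [ 0.5745 -0.0128  0.094 ] rel slot y -0.003486614269906572 -0.002217348356628768
```

View pics/z4.png

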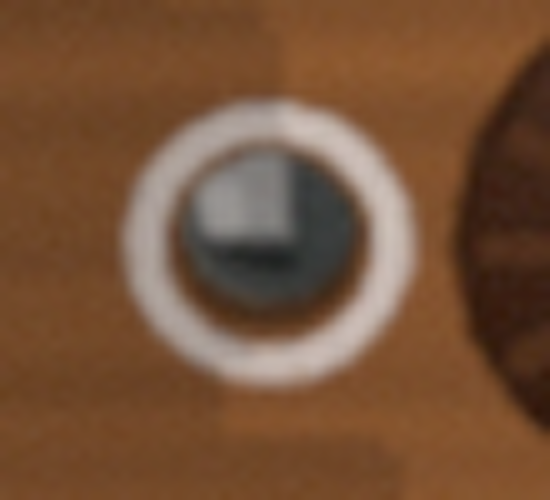

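step_arm:
  slide:
    - [0, 36, 0]
    - [0, 36, 0]
    - [0, 0, 40]
    - [0, 0, 40]
    - [0, 0, 30]
    - [0, 0, 25]
    - [0, 0, 15]
    - [0, 0, 0]
    - [0, 0, 0]
  twist: [0, 0, 0, 0, 0, 0, 0, 0, 0]

```text
time: 8.1
position: [0.5702, 0.0619, 0.0854]
tool_rot: [-0.026, 1.0, 0.0, -0.002]
ft_force: [0.3, 0.2, -0.4]
grip_width: 0.0402
```

step_arm:
  slide:
    - [0, 0, 0]
    - [0, 0, 0]
    - [0, 0, 0]
    - [0, 0, 0]
    - [0, 0, 0]
  twist: [0, 0, 0, 0, 0]
  jaw: 12

```text
time: 8.52
position: [0.5718, 0.061, 0.0875]
tool_rot: [-0.025, 1.0, 0.0, 0.001]
ft_force: [0.2, 1.6, 1.3]
grip_width: 0.0161
```

step_arm:
  slide:
    - [0, 1, 0]
    - [0, 1, 0]
    - [0, 0.5, 0]
    - [0, 0, 0]
    - [0, 0, 0]
    - [0, 0, 0]
  twist: [0, 0, 0, 0, 0, 0]

```text
time: 9.02
position: [0.572, 0.0624, 0.0875]
tool_rot: [-0.025, 1.0, -0.001, 0.001]
ft_force: [-1.0, -4.0, 5.8]
grip_width: 0.0159
```

step_arm:
  slide:
    - [0, 0.4, 0]
    - [0, 0, 0]
    - [0, 0, 0]
    - [0, 0, 0]
  twist: [0, 0, 0, 0]

```text
time: 9.35
position: [0.5721, 0.0627, 0.0875]
tool_rot: [-0.025, 1.0, -0.001, 0.001]
ft_force: [-0.5, -4.8, 6.1]
grip_width: 0.0155
```

step_arm:
  slide:
    - [0, 0, 0]
    - [0, 0, 0]
    - [0, 0, 0]
    - [0, 0, -30]
    - [0, 0, -40]
    - [0, 0, -40]
    - [0, 0, -40]
    - [0, 0, 0]
    - [0, 0, 0]
  twist: [0, 0, 0, 0, 0, 0, 0, 0, 0]
  jaw: 50

```text
time: 10.1
position: [0.5726, 0.0641, 0.2391]
tool_rot: [-0.025, 1.0, -0.0, 0.003]
ft_force: [-0.5, 0.3, -0.5]
grip_width: 0.0495
```

```bash
python3 - <<'E'
from meas import *
c=shot('wrist','w5.png'); meas(c)
t=load('top0.npz'); s=load('scene0.npz')
for n,c2 in(('top',t),('scene',s),('w',c)):
    im=c2['color'];hsv=cv2.cvtColor(im,cv2.COLOR_BGR2HSV)
    for b in blobs(im,'yellow',20):
        V=hsv[...,2][b[2]]; print(n,b[0],b[1],np.percentile(V,[5,25,50,75,95]), onz(c2,*b[0],.096))
goto([.49,.29,.24],93.2)
E
```

```text
[[233.4, 266.1], [225.07, 146.48]]
slot [ 0.5747 -0.0106  0.049 ] yaw -176.68360214139972 len 0.10374629014776646
red [0.5704 0.0621 0.104 ] blue [ 0.5801 -0.1123  0.094 ] sep -0.1746614964908989 knob yaw 3.171453906793411
upper [ 0.5746 -0.0128  0.104 ] lower [ 0.5745 -0.0125  0.094 ] rel slot y -0.0021703670105797097 -0.0018323857522715315
top [157.9  217.42] [152 212  12  12 125] [ 72. 137. 146. 147. 149.] [0.49429804 0.29196502 0.096     ]
scene [461.52 311.54] [454 301  16  26 235] [ 86.  90. 151. 236. 237.] [0.51332818 0.29339918 0.096     ]
w [617.8  136.57] [ 594  122   46   31 1275] [ 86.  90.  93. 242. 243.] [0.4960907  0.27683807 0.096     ]
pos [0.571  0.0642 0.237 ] ytool heading 92.88 shift(tool,mm) [ 69.6 229.6  -3. ] twist -0.32 F [-0.1 -0.6 -0.5] w 0.0497 t 10.15 q6 -1.7
```

View pics/w5.png

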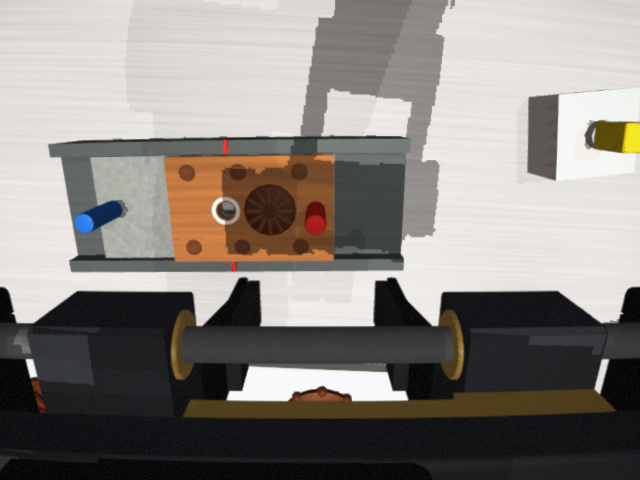

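step_arm:
  slide:
    - [11.6, 37.6, 0]
    - [11.6, 37.6, 0]
    - [11.6, 37.6, 0]
    - [11.6, 37.6, 0]
    - [11.6, 37.6, 0]
    - [11.6, 37.6, 0]
    - [0, 0, 0]
    - [0, 0, 0]
  twist: [0, 0, 0, 0, 0, 0, 0, 0]

```text
time: 10.82
position: [0.4878, 0.2872, 0.2341]
tool_rot: [-0.027, 1.0, -0.001, -0.002]
ft_force: [0.3, -0.7, -0.6]
grip_width: 0.0497
```

```bash
python3 - <<'E'
from meas import *
c=shot('wrist','w6.png')
im=c['color'];hsv=cv2.cvtColor(im,cv2.COLOR_BGR2HSV)
b=max(blobs(im,'yellow',20),key=lambda b:b[1][4]); V=hsv[...,2]; print(b[0],b[1],np.percentile(V[b[2]],[5,25,50,75,95]))
for vt in(150,200,225):
    m=(b[2]&(V>vt)).astype(np.uint8)
    ct=max(cv2.findContours(m,0,2)[0],key=cv2.contourArea); r=cv2.minAreaRect(ct); print(vt,r)
    P=[onz(c,*p,.096) for p in cv2.boxPoints(r)]; print(np.round(P,4).tolist(), np.mean(P,0)); 
    for i in range(2): e=P[i+1]-P[i]; print(np.hypot(*e[:2]),np.degrees(np.arctan2(e[1],e[0])))
goto([.49,.29,.24],93.2)
E
```

```text
[324.06 233.68] [ 310  215   29   38 1035] [ 88.  126.5 146.  167.  174. ]
150 ((324.5, 232.5), (13.0, 27.0), 90.0)
[[0.4862, 0.282, 0.096], [0.4851, 0.3015, 0.096], [0.4949, 0.3022, 0.096], [0.496, 0.2825, 0.096]] [0.49054108 0.29203929 0.096     ]
0.019526644329327405 93.05090809735538
0.009799819469498615 3.8769292069670827Traceback (most recent call last):
  File "<stdin>", line 7, in <module>
ValueError: max() iterable argument is empty
```

View pics/w6.png

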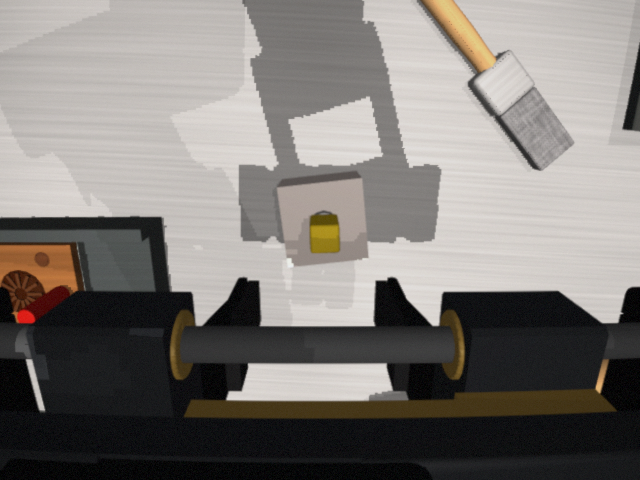

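```bash
python3 - <<'E'
from meas import *
c=load('w6.npz'); cv2.imwrite('pics/z6.png',cv2.resize(c['color'][160:275,265:380],None,fx=5,fy=5,interpolation=cv2.INTER_CUBIC))
V=cv2.cvtColor(c['color'],cv2.COLOR_BGR2HSV)[...,2]
print(V[210:258,318]); print(V[210:258,332]); print(V[235,300:350]); 
E
```

```text
[173 145 100  76  85  92  87  88  91  89  91  88  89  88  96 129 154 167
 174 172 172 174 174 172 172 172 170 163 155 147 148 146 144 143 146 146
 146 144 146 146 144 143 142 144 144 147 146 145]
[172 172 159 130 100  90  89  89  89  91  89  90  91  90 103 135 160 172
 173 175 175 174 173 172 171 172 171 171 157 150 146 144 146 147 145 145
 146 144 143 145 144 134 128 138 147 146 145 146]
[147 149 145 148 148 148 149 147 147 130 131 153 167 171 171 170 168 169
 172 173 172 171 172 172 170 171 173 172 173 172 173 170 172 174 173 171
 164 154 142 144 162 169 169 170 170 170 170 170 171 171]
```

View pics/z6.png

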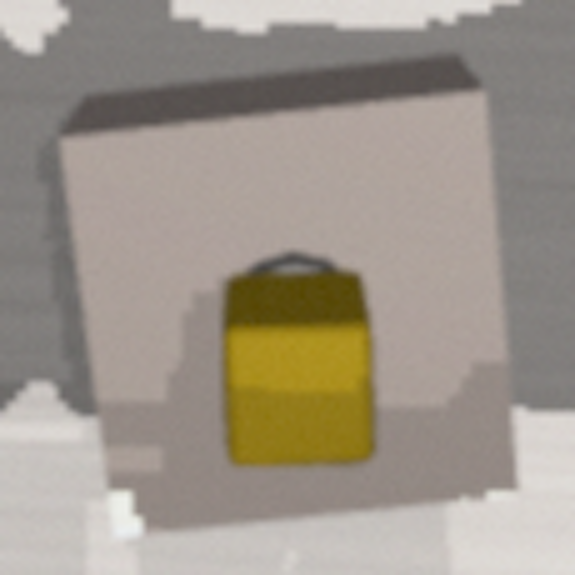

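```bash
python3 - <<'E'
from meas import *
c=load('w6.npz'); P=[onz(c,u,v,.096) for u,v in((310.6,224.8),(339,224.8),(339.6,252.4),(311.3,252.4))]
for i in range(4): e=P[(i+1)%4]-P[i]; print(np.hypot(*e[:2]),np.degrees(np.arctan2(e[1],e[0])))
m=np.mean(P,0);print(m); goto([m[0],m[1],.082],93.2)
E
```

```text
0.020522432958532583 93.05166711439236
0.020999907492515065 5.128167639355892
0.020853334261280054 -86.96342162970518
0.020985032100854166 -175.7741964166719
[0.49520592 0.29277264 0.096     ]
pos [0.4888 0.2858 0.2344] ytool heading 93.00 shift(tool,mm) [ -7.4   6.9 152.4] twist -0.20 F [-0.3  0.6  0.3] w 0.0499 t 10.87 q6 -1.29
```

step_arm:
  slide:
    - [-7.4, 7, 0]
    - [0, 0, 35]
    - [0, 0, 35]
    - [0, 0, 35]
    - [0, 0, 25]
    - [0, 0, 15]
    - [0, 0, 8]
    - [0, 0, 0]
    - [0, 0, 0]
  twist: [0, 0, 0, 0, 0, 0, 0, 0, 0]

```text
time: 11.62
position: [0.4985, 0.2923, 0.0834]
tool_rot: [-0.024, 1.0, 0.0, 0.0]
ft_force: [0.6, 0.9, 0.2]
grip_width: 0.0501
```

```bash
python3 - <<'E'
from meas import *
goto([.4952,.2928,.081],93.2)
E
```

```text
pos [0.4985 0.2923 0.0834] ytool heading 92.76 shift(tool,mm) [3.3 0.6 2.4] twist -0.44 F [0.6 0.9 0.2] w 0.0501 t 11.62 q6 -1.28
```

step_arm:
  slide:
    - [3, 0.6, 2]
    - [0, 0, 0]
    - [0, 0, 0]
  twist: [-0.5, 0, 0]

```text
time: 11.87
position: [0.4948, 0.2936, 0.0826]
tool_rot: [-0.029, 1.0, 0.0, 0.001]
ft_force: [0.1, 0.5, 0.5]
grip_width: 0.0499
```

step_arm:
  slide:
    - [0, 0, 0]
    - [0, 0, 0]
    - [0, 0, 0]
    - [0, 0, 0]
    - [0, 0, 0]
    - [0, 0, 0]
  twist: [0, 0, 0, 0, 0, 0]
  jaw: 15
  force: 30

```text
time: 12.37
position: [0.4944, 0.2934, 0.0816]
tool_rot: [-0.029, 1.0, -0.0, -0.0]
ft_force: [-1.1, -0.9, 0.9]
grip_width: 0.0219
```

```bash
python3 - <<'E'
from meas import *
goto([.4952,.2928,.081],93.2)
c=shot('scene','s7.png'); cv2.imwrite('pics/z7.png',cv2.resize(c['color'][200:380,360:560],None,fx=3,fy=3))
E
```

```text
pos [0.4944 0.2934 0.0816] ytool heading 93.37 shift(tool,mm) [-0.8 -0.7  0.6] twist 0.17 F [-1.1 -0.9  0.9] w 0.0219 t 12.37 q6 -1.29
```

View pics/z7.png

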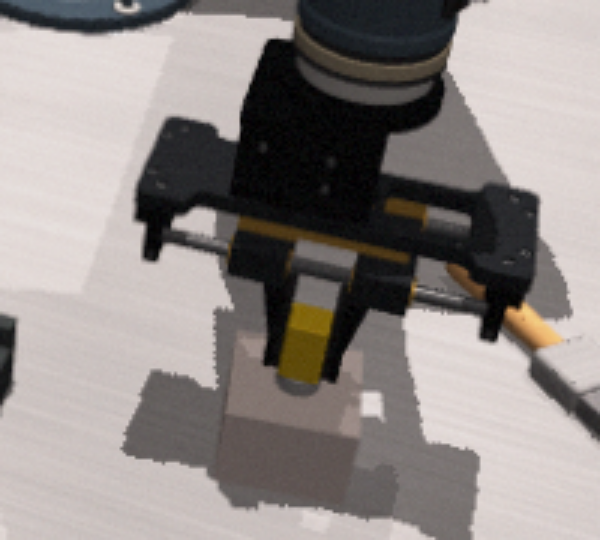

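step_arm:
  slide:
    - [0, 0, -5]
    - [0, 0, -15]
    - [0, 0, -30]
    - [0, 0, -40]
    - [0, 0, -40]
    - [0, 0, 0]
    - [0, 0, 0]
  twist: [0, 0, 0, 0, 0, 0, 0]

```text
time: 13.0
position: [0.4959, 0.294, 0.2145]
tool_rot: [-0.029, 1.0, 0.001, 0.003]
ft_force: [-1.1, -0.8, -1.7]
grip_width: 0.022
```

```bash
python3 - <<'E'
from meas import *
goto([.5738,-.0127,.20],93.2)
E
```

```text
pos [0.4959 0.294  0.2145] ytool heading 93.37 shift(tool,mm) [ -59.6 -310.8   14.3] twist 0.17 F [-1.1 -0.8 -1.7] w 0.022 t 13.0 q6 -1.29
```

step_arm:
  slide:
    - [-3.6, -20.8, 0]
    - [-7, -36, 0]
    - [-7, -36, 0]
    - [-7, -36, 0]
    - [-7, -36, 0]
    - [-7, -36, 0]
    - [-7, -36, 0]
    - [-7, -36, 0]
    - [-5, -26, 0]
    - [-2, -12, 0]
    - [0, 0, 0]
    - [0, 0, 0]
    - [0, 0, 0]
  twist: [0, 0, 0, 0, 0, 0, 0, 0, 0, 0, 0, 0, 0]

```text
time: 14.08
position: [0.5708, -0.0116, 0.2106]
tool_rot: [-0.03, 1.0, 0.001, -0.001]
ft_force: [-0.2, 0.7, -1.4]
grip_width: 0.0218
```

```bash
python3 - <<'E'
from meas import *
goto([.5738,-.0127,.20],93.2)
c=shot('wrist','w8.png')
c=shot('scene','s8.png'); cv2.imwrite('pics/z8.png',cv2.resize(c['color'][170:370,150:400],None,fx=3,fy=3))
E
```

```text
pos [ 0.5708 -0.0116  0.2106] ytool heading 93.41 shift(tool,mm) [-2.9 -1.3 10.6] twist 0.21 F [-0.2  0.7 -1.4] w 0.0218 t 14.08 q6 -1.85
```

View pics/w8.png

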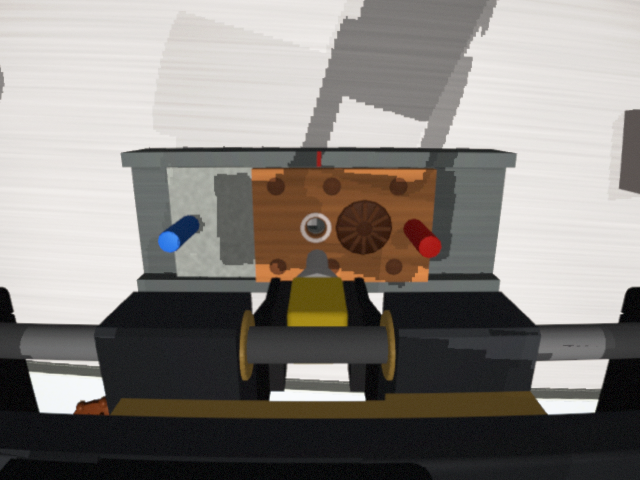

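View pics/z8.png

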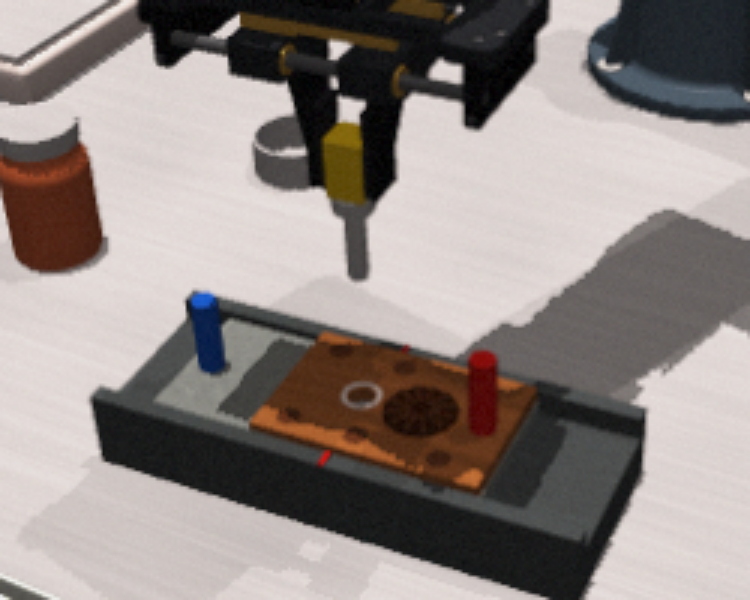

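step_arm:
  slide:
    - [-2.9, -1.2, 0]
    - [0, 0, 20]
    - [0, 0, 25]
    - [0, 0, 15]
    - [0, 0, 8]
    - [0, 0, 0]
    - [0, 0, 0]
    - [0, 0, 0]
  twist: [0, 0, 0, 0, 0, 0, 0, 0]

```text
time: 14.85
position: [0.5761, -0.0143, 0.1446]
tool_rot: [-0.03, 1.0, -0.0, 0.001]
ft_force: [0.1, -0.2, -0.9]
grip_width: 0.0217
```

```bash
python3 - <<'E'
from meas import *
goto([.5738,-.0127,.135],93.2)
c=shot('wrist','w9.png'); cv2.imwrite('pics/w9z.png',cv2.resize(c['color'][180:320,250:390],None,fx=5,fy=5,interpolation=cv2.INTER_CUBIC))
c=shot('scene','s9.png'); cv2.imwrite('pics/z9.png',cv2.resize(c['color'][250:330,220:330],None,fx=7,fy=7,interpolation=cv2.INTER_CUBIC))
E
```

```text
pos [ 0.5761 -0.0143  0.1446] ytool heading 93.39 shift(tool,mm) [2.2 1.7 9.6] twist 0.19 F [ 0.1 -0.2 -0.9] w 0.0217 t 14.85 q6 -1.85
```

View pics/w9z.png

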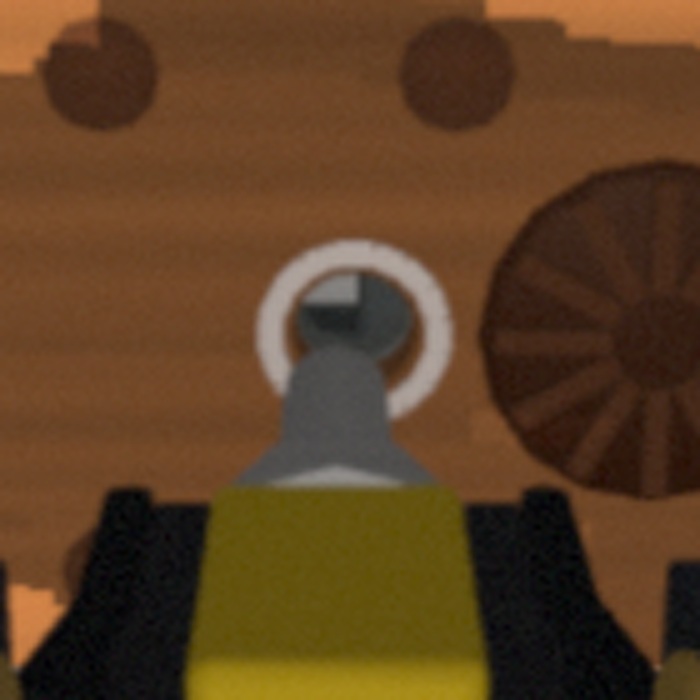

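View pics/z9.png

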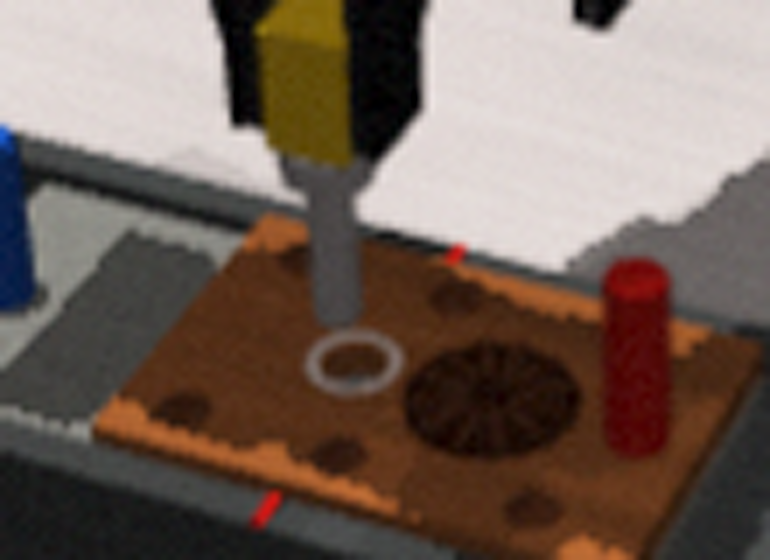

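```bash
python3 - <<'E'
from meas import *
c=load('w9.npz'); print('ring',onz(c,321,247.4,.054),'nose',onz(c,317.4,257.8,.069))
c=load('s9.npz'); print('ring',onz(c,220+353/7,250+362/7,.054),'nose',onz(c,220+338/7,250+317/7,.069))
goto([.5746,-.0125,.1446],93.2)
E
```

```text
ring [ 0.57590479 -0.01251812  0.054     ] nose [ 0.57747405 -0.01467648  0.069     ]
ring [ 0.57740116 -0.01152258  0.054     ] nose [ 0.57955684 -0.01356938  0.069     ]
pos [ 0.5761 -0.0144  0.1448] ytool heading 93.37 shift(tool,mm) [1.3 2.  0.2] twist 0.17 F [ 0.2  0.4 -0.9] w 0.0217 t 14.95 q6 -1.85
```

step_arm:
  slide:
    - [1.7, 2.1, 0]
    - [0, 0, 6]
    - [0, 0, 5]
    - [0, 0, 0]
    - [0, 0, 0]
    - [0, 0, 0]
  twist: [0, 0, 0, 0, 0, 0]

```text
time: 15.45
position: [0.5732, -0.0124, 0.1323]
tool_rot: [-0.029, 1.0, 0.0, -0.0]
ft_force: [0.2, -0.2, -1.1]
grip_width: 0.022
```

```bash
python3 - <<'E'
from meas import *
goto([.5746,-.0125,.1446],93.2)
c=shot('wrist','w10.png'); cv2.imwrite('pics/w10z.png',cv2.resize(c['color'][200:320,260:380],None,fx=5,fy=5,interpolation=cv2.INTER_CUBIC))
c=shot('scene','s10.png'); cv2.imwrite('pics/z10.png',cv2.resize(c['color'][250:330,220:330],None,fx=7,fy=7,interpolation=cv2.INTER_CUBIC))
E
```

```text
pos [ 0.5732 -0.0124  0.1323] ytool heading 93.35 shift(tool,mm) [ -1.4  -0.2 -12.3] twist 0.15 F [ 0.2 -0.2 -1.1] w 0.022 t 15.45 q6 -1.85
```

View pics/w10z.png

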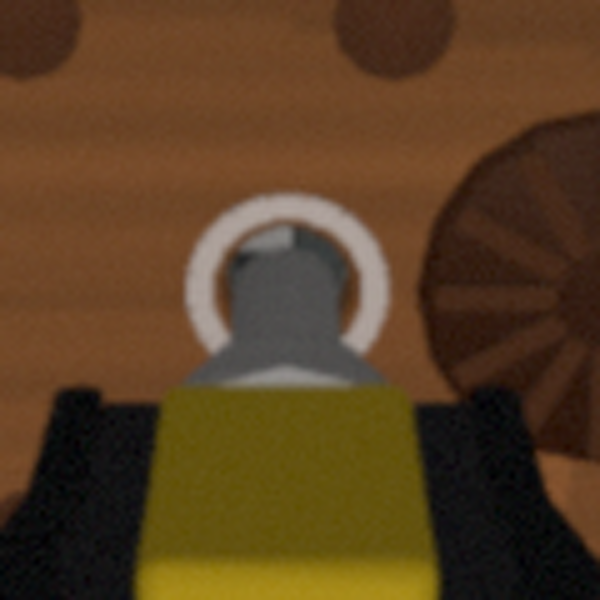

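View pics/z10.png

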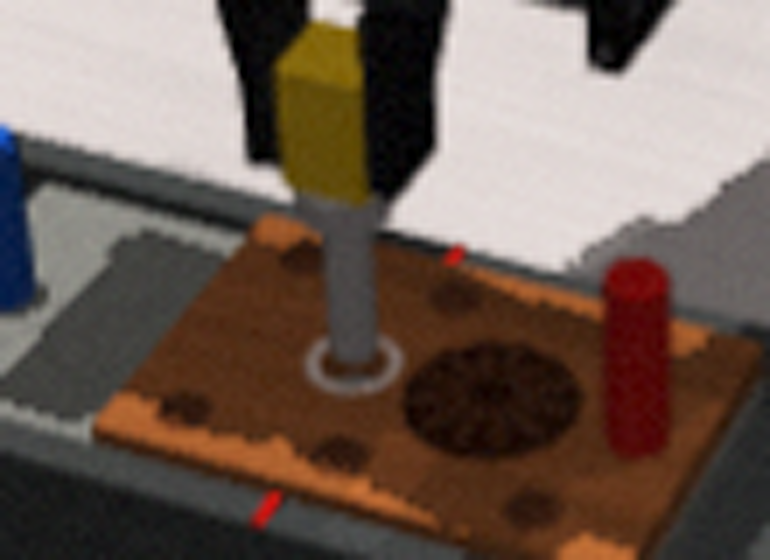

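step_arm:
  slide:
    - [0, 0, 2]
    - [0, 0, 2]
    - [0, 0, 2]
    - [0, 0, 0]
    - [0, 0, 0]
  twist: [0, 0, 0, 0, 0]

```text
time: 15.97
position: [0.5731, -0.0124, 0.1263]
tool_rot: [-0.029, 1.0, 0.0, -0.0]
ft_force: [0.0, 0.7, -1.0]
grip_width: 0.0219
```

step_arm:
  slide:
    - [0, 0, 2]
    - [0, 0, 1]
    - [0, 0, 1]
    - [0, 0, 0]
    - [0, 0, 0]
  twist: [0, 0, 0, 0, 0]

```text
time: 16.38
position: [0.5733, -0.0124, 0.1225]
tool_rot: [-0.029, 1.0, 0.0, -0.0]
ft_force: [0.4, -0.1, -2.2]
grip_width: 0.0218
```

step_arm:
  slide:
    - [0, 0, 2]
    - [0, 0, 1.5]
    - [0, 0, 1.5]
    - [0, 0, 0]
    - [0, 0, 0]
  twist: [0, 0, 0, 0, 0]

```text
time: 16.8
position: [0.5732, -0.0124, 0.1174]
tool_rot: [-0.029, 1.0, 0.0, -0.0]
ft_force: [0.3, -0.1, -2.1]
grip_width: 0.0218
```

step_arm:
  slide:
    - [0, 0, 2]
    - [0, 0, 2]
    - [0, 0, 1]
    - [0, 0, 0]
    - [0, 0, 0]
  twist: [0, 0, 0, 0, 0]

```text
time: 17.22
position: [0.5732, -0.0123, 0.1124]
tool_rot: [-0.029, 1.0, 0.0, -0.0]
ft_force: [-0.0, -0.0, -1.6]
grip_width: 0.0219
```

Through the lower plate (nose at ~37 mm). The catch top is at 27 mm (TCP ≈ 0.1026).

step_arm:
  slide:
    - [0, 0, 2]
    - [0, 0, 2]
    - [0, 0, 1]
    - [0, 0, 1]
    - [0, 0, 0]
    - [0, 0, 0]
  twist: [0, 0, 0, 0, 0, 0]

```text
time: 17.72
position: [0.5732, -0.0124, 0.1065]
tool_rot: [-0.029, 1.0, 0.0, -0.0]
ft_force: [-0.1, -0.8, -1.2]
grip_width: 0.022
```

step_arm:
  slide:
    - [0, 0, 1]
    - [0, 0, 1]
    - [0, 0, 1]
    - [0, 0, 1]
    - [0, 0, 0]
    - [0, 0, 0]
  twist: [0, 0, 0, 0, 0, 0]

```text
time: 18.22
position: [0.5733, -0.0124, 0.1026]
tool_rot: [-0.029, 1.0, 0.0, 0.0]
ft_force: [0.6, -0.4, -1.1]
grip_width: 0.0218
```

step_arm:
  slide:
    - [0, 0, 1]
    - [0, 0, 1]
    - [0, 0, 0]
    - [0, 0, 0]
  twist: [0, 0, 0, 0]

```text
time: 18.55
position: [0.5735, -0.0124, 0.1023]
tool_rot: [-0.029, 1.0, -0.0, 0.0]
ft_force: [-3.1, 1.1, 10.7]
grip_width: 0.0221
```

step_arm:
  slide:
    - [0, 0, -2.2]
    - [0, 1.5, 0]
    - [0, 1.5, 0]
    - [0, 0, 0]
    - [0, 0, 1]
    - [0, 0, 1]
    - [0, 0, 0]
    - [0, 0, 0]
  twist: [0, 0, 0, 0, 0, 0, 0, 0]

```text
time: 19.22
position: [0.5738, -0.0101, 0.1024]
tool_rot: [-0.03, 1.0, -0.001, 0.001]
ft_force: [-2.8, -3.5, 12.5]
grip_width: 0.0218
```

step_arm:
  slide:
    - [0, 0, -2]
    - [0, 1, 0]
    - [0, 1, 0]
    - [0, 0, 0]
    - [0, 0, 1]
    - [0, 0, 0.7]
    - [0, 0, 0]
    - [0, 0, 0]
  twist: [0, 0, 0, 0, 0, 0, 0, 0]

```text
time: 19.88
position: [0.5737, -0.008, 0.1024]
tool_rot: [-0.03, 1.0, -0.001, 0.001]
ft_force: [-1.6, -4.8, 10.6]
grip_width: 0.022
```

step_arm:
  slide:
    - [0, 0, -2]
    - [0, 1, 0]
    - [0, 1, 0]
    - [0, 0, 0]
    - [0, 0, 1]
    - [0, 0, 0.9]
    - [0, 0, 0]
    - [0, 0, 0]
  twist: [0, 0, 0, 0, 0, 0, 0, 0]

```text
time: 20.55
position: [0.5734, -0.0056, 0.1024]
tool_rot: [-0.029, 1.0, -0.0, 0.001]
ft_force: [-1.6, -4.5, 11.8]
grip_width: 0.0217
```

step_arm:
  slide:
    - [0, 0, -2]
    - [0, 1, 0]
    - [0, 1, 0]
    - [0, 0, 0]
    - [0, 0, 1]
    - [0, 0, 0.9]
    - [0, 0, 0]
    - [0, 0, 0]
  twist: [0, 0, 0, 0, 0, 0, 0, 0]

```text
time: 21.22
position: [0.573, -0.0034, 0.1024]
tool_rot: [-0.029, 1.0, -0.0, 0.0]
ft_force: [-1.7, -4.3, 10.8]
grip_width: 0.0216
```

step_arm:
  slide:
    - [0, 0, -2]
    - [0, 1, 0]
    - [0, 1, 0]
    - [0, 0, 0]
    - [0, 0, 1]
    - [0, 0, 0.9]
    - [0, 0, 0]
    - [0, 0, 0]
  twist: [0, 0, 0, 0, 0, 0, 0, 0]

```text
time: 21.88
position: [0.5728, -0.0014, 0.1024]
tool_rot: [-0.029, 1.0, -0.0, 0.0]
ft_force: [-2.8, -3.9, 9.6]
grip_width: 0.0216
```

step_arm:
  slide:
    - [0, 0, -2]
    - [0, -2, 0]
    - [0, -2, 0]
    - [0, -2, 0]
    - [0, -2, 0]
    - [0, -2, 0]
    - [0, -2, 0]
    - [0, -2, 0]
    - [0, -1, 0]
    - [0, 0, 0]
    - [0, 0, 1]
    - [0, 0, 0.9]
    - [0, 0, 0]
    - [0, 0, 0]
  twist: [0, 0, 0, 0, 0, 0, 0, 0, 0, 0, 0, 0, 0, 0]

```text
time: 23.05
position: [0.5739, -0.0167, 0.1016]
tool_rot: [-0.029, 1.0, -0.0, 0.0]
ft_force: [0.8, 0.2, -1.2]
grip_width: 0.0218
```

step_arm:
  slide:
    - [0, 0, 1]
    - [0, 0, 1]
    - [0, 0, 0]
    - [0, 0, 0]
  twist: [0, 0, 0, 0]

```text
time: 23.38
position: [0.574, -0.0166, 0.0997]
tool_rot: [-0.029, 1.0, -0.0, 0.001]
ft_force: [-0.3, -0.9, 1.1]
grip_width: 0.0221
```

step_arm:
  slide:
    - [0, 0, 1]
    - [0, 0, 1]
    - [0, 0, 1]
    - [0, 0, 0]
    - [0, 0, 0]
  twist: [0, 0, 0, 0, 0]

```text
time: 23.8
position: [0.5739, -0.0166, 0.0966]
tool_rot: [-0.029, 1.0, -0.0, 0.0]
ft_force: [-0.5, -0.6, 4.2]
grip_width: 0.0216
```

step_arm:
  slide:
    - [0, 0, 1]
    - [0, 0, 1]
    - [0, 0, 1]
    - [0, 0, 0]
    - [0, 0, 0]
  twist: [0, 0, 0, 0, 0]

```text
time: 24.22
position: [0.574, -0.0167, 0.0937]
tool_rot: [-0.029, 1.0, -0.0, 0.001]
ft_force: [0.4, -1.4, 3.5]
grip_width: 0.0217
```

step_arm:
  slide:
    - [0, 0, 1]
    - [0, 0, 1]
    - [0, 0, 1]
    - [0, 0, 0]
    - [0, 0, 0]
  twist: [0, 0, 0, 0, 0]

```text
time: 24.63
position: [0.5739, -0.0167, 0.0907]
tool_rot: [-0.029, 1.0, -0.0, 0.0]
ft_force: [-0.0, -1.8, 5.2]
grip_width: 0.0218
```

step_arm:
  slide:
    - [0, 0, 1]
    - [0, 0, 1]
    - [0, 0, 1]
    - [0, 0, 0]
    - [0, 0, 0]
  twist: [0, 0, 0, 0, 0]

```text
time: 25.05
position: [0.574, -0.0168, 0.0877]
tool_rot: [-0.029, 1.0, -0.0, 0.0]
ft_force: [0.4, -1.9, 5.2]
grip_width: 0.0217
```

step_arm:
  slide:
    - [0, 0, 1]
    - [0, 0, 0.7]
    - [0, 0, 0]
    - [0, 0, 0]
  twist: [0, 0, 0, 0]

```text
time: 25.38
position: [0.574, -0.0168, 0.086]
tool_rot: [-0.029, 1.0, -0.0, 0.0]
ft_force: [0.3, -1.5, 5.4]
grip_width: 0.0217
```

step_arm:
  slide:
    - [0, 0, 0.7]
    - [0, 0, 0.7]
    - [0, 0, 0]
    - [0, 0, 0]
  twist: [0, 0, 0, 0]

```text
time: 25.72
position: [0.574, -0.0168, 0.0855]
tool_rot: [-0.029, 1.0, -0.0, 0.001]
ft_force: [-2.4, -1.4, 10.6]
grip_width: 0.0219
```

```bash
python3 - <<'E'
from meas import *
c=shot('scene','s11.png'); cv2.imwrite('pics/z11.png',cv2.resize(c['color'][250:350,200:340],None,fx=5,fy=5,interpolation=cv2.INTER_CUBIC))
E
```

```text
(no output)
```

View pics/z11.png

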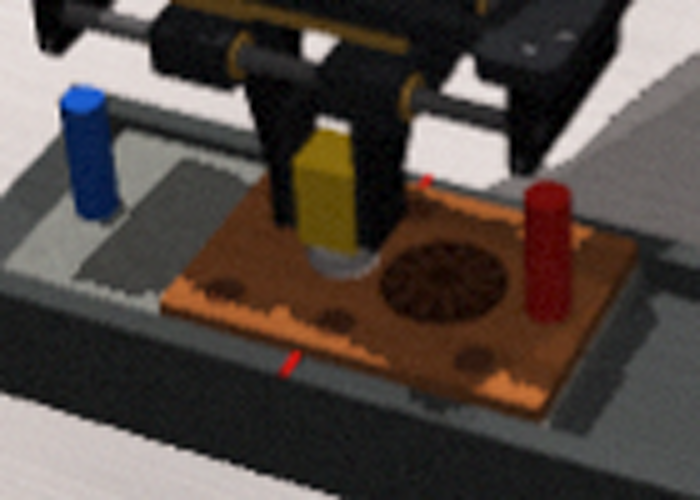

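step_arm:
  slide:
    - [0, 0, -0.8]
    - [0, 0, 0]
    - [0, 0, 0]
    - [0, 0, 0]
  twist: [0, 0, 0, 0]
  jaw: 42

```text
time: 26.1
position: [0.5728, -0.016, 0.0844]
tool_rot: [-0.029, 1.0, 0.0, -0.001]
ft_force: [0.7, -0.5, -0.1]
grip_width: 0.0386
```

step_arm:
  slide:
    - [0, 0, 0]
    - [0, 0, -10]
    - [0, 0, -30]
    - [0, 0, -40]
    - [0, 0, -40]
    - [0, 0, -30]
    - [0, 0, 0]
    - [0, 0, 0]
    - [0, 0, 0]
  twist: [0, 0, 0, 0, 0, 0, 0, 0, 0]

```text
time: 26.85
position: [0.5728, -0.0162, 0.2351]
tool_rot: [-0.029, 1.0, 0.0, -0.0]
ft_force: [-0.4, -0.1, -0.6]
grip_width: 0.0421
```

```bash
python3 - <<'E'
from meas import *
goto([0.5,0,.2])
c=shot('scene','s12.png'); cv2.imwrite('pics/z12.png',cv2.resize(c['color'][230:370,170:380],None,fx=3.5,fy=3.5,interpolation=cv2.INTER_CUBIC))
c=shot('wrist','w12.png')
for b in blobs(c['color'],'yellow',20): print(b[0],b[1],dep(c,*b[0]))
t=topc(c['color'],'yellow',150); print(t[0],dep(c,*t[0]))
E
```

```text
pos [ 0.5728 -0.0162  0.2351] ytool heading 93.36 shift(tool,mm) [71.7 20.4 35.2] F [-0.4 -0.1 -0.6] w 0.0421 t 26.85 q6 -1.85
[315.83 227.87] [ 301  209   30   38 1076] [ 0.57084784 -0.01744212  0.10142221]
[316.17765814 232.61103634] [ 0.57485449 -0.01696303  0.09952303]
```

View pics/z12.png

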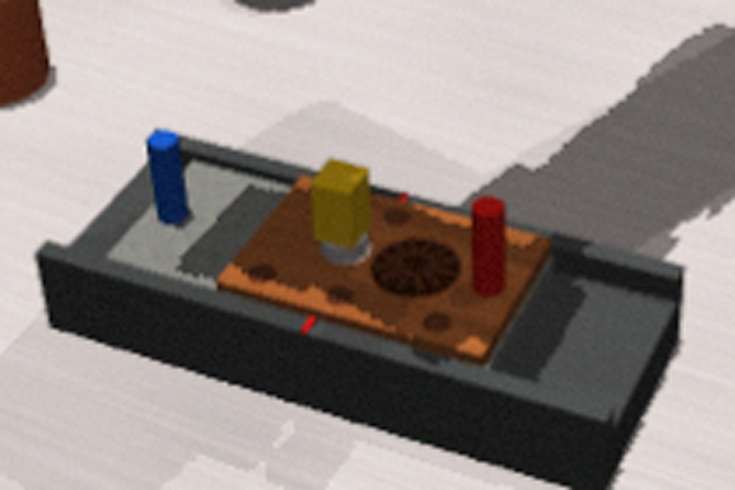

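View pics/w12.png

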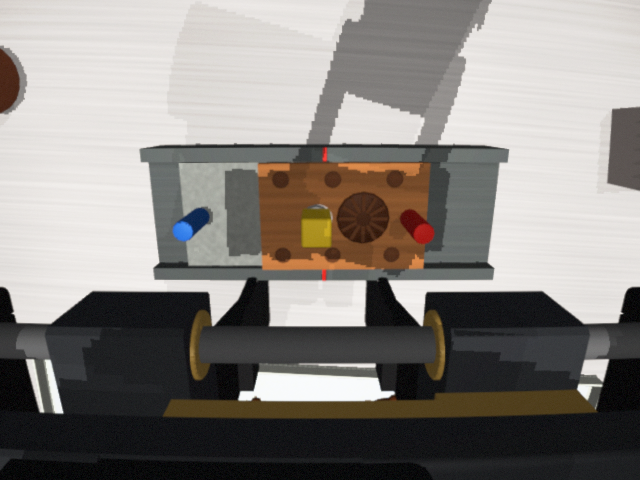

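```bash
python3 - <<'E'
from meas import *
c=load('w12.npz')
meas(c)
print(robot.hand_in())
E
```

```text
[[323.71, 274.21], [324.3, 154.47]]
slot [ 0.5748 -0.0103  0.049 ] yaw -176.7081106924312 len 0.10298937538116773
red [0.5698 0.0591 0.104 ] blue [ 0.5805 -0.1152  0.094 ] sep -0.17453688832351513 knob yaw 3.515622643413228
upper [ 0.574  -0.0158  0.104 ] lower [ 0.5749 -0.0153  0.094 ] rel slot y -0.005457375305476285 -0.004993087873381749
the job is handed in; nothing more can be done
None
```

The pin is fully home through both plates and into the catch, released and handed in at about 27 s of the 72 s limit; the hand-in gives no verdict.

- **Lining up the plates:** I shifted the upper plate by its red knob. The first nudge came about 1 mm short and the second overshot by about 1.3 mm. The third left the knobs 174.7 mm apart, against 175 mm when the holes line up.
- **Feeling for the catch:** The nose met the catch top at about 27 mm height. I went along y in 2 mm steps towards +y, lifting clear between steps, with presses of about 10–12.5 N. It did not drop there, so I came back and it dropped on the first try on the -y side, about 6 mm from the slot's middle. Sideways forces stayed at about 5 N or less in the end-of-move readings.
- **Seating:** It went down with about 5 N. The force rose to 10.6 N at the expected height, when the collar reached the plate.
- **Last checks:** The pictures show the pin upright with its collar on the upper plate. The top of the grip block measured 99.5 mm, against 100 mm expected. The knobs were 174.5 mm apart, and the gripper was well clear with nothing touching it. The jar and cutter were not approached, but I took no final picture to measure them.

One mismatch: the last two slot-relative hole positions, -5.5 mm for the upper plate and -5.0 mm for the lower, are a little under the roughly 6 mm I read from the arm. That is within the camera calibration.

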